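# Find the concealed catch and push the plunger under the cover

## Robot

A 6-joint arm with a two-finger parallel gripper is mounted at the origin on a cart in front of the work surface, level with it; the furniture and walls round the work are solid. World frame = base frame: x ahead of the robot, y to its left, z up, the work surface at z = 0. Lengths are in m, angles in rad, forces in N, time in s.
With the tool pointing down it reaches from about 0.275 to 1 m from the base axis. Payload 8.4 kg.
Tool frame: the origin (TCP) lies between the finger pads; the fingertips stand 25 mm ahead of it and the grasp point (between the pads) lies 6 mm ahead of it; z points along the fingers, y is the line along which they close (so a half turn about z gives the same grasp; the last joint's range is limited). The gripper opens to 85 mm and grips with 20 to 120 N. Pads are 22 mm wide; open, the fingers measure 114 mm over their backs; the gripper's body (76 mm by 85 mm) begins 54 mm behind the grasp point. The pads swing forward as they close: fully open they stand 13 mm farther back than shut.
Start: joints at [-1.341, 0.353, 1.633, -0, 1.155, -0.002], TCP at [0.144, -0.608, 0.233] pointing down, gripper open.
Joint ranges: [-2.63, 2.63], [-0.92, 2.1], [0.06, 2.66], [-1.3, 4.44], [0, 2.69], [-3.02, 3.02]. Speed limits (rad/s): [2.22, 2.22, 2.79, 3.14, 3.14, 3.14].

## Interface

Orientations are given as a unit quaternion [x, y, z, w].
In Python, from station import arm gives the robot as it stands.
- The arm moves only by the tool jog_arm, never from a script. Its argument "rows" is a list of rows, each a list of 3 entries, a list of its own where there are three numbers: the shift along the tool's x, y, z in m, then the turn, a rotation vector about the tool's x, y, z in rad, then the closure, from -1 (fully open) to 1 (shut). In form: [[[tx, ty, tz], [rx, ry, rz], jaw], ...]. A call has 1 to 20 rows; each row is the pose to reach, as a shift and turn from the pose commanded when the call began, along the tool's axes at that moment; what a row does not reach only later rows make up. A row lasts 1/10 s, in which the tool goes at most 50 mm and 8.59 degrees, less where a joint would pass 70% of its speed; a pose out of reach is approached as far as the arm can. A call with a gripper value outside its range is refused whole. The fingers move at their own pace and stop on an object; "newtons" is the grip in N (left out, the last holds). Time passes only in rows, so rows that repeat a pose let the fingers close. It gives the time, the measured TCP pose, the force, the opening and the grip force at its end, in the units of the state.
- arm.get_state(): the state, without advancing time (a new reading comes with each control period).
- arm.snapshot(name): name is "scene" or "top"; returns a dict with "color" (420x560x3 uint8, blue, green, red), "fx", "fy", "cx", "cy" (pixels), "position" and "rotation" of the camera in the world. Camera axes: x right, y down, z forward; pixel columns grow to the right and rows downward; lengths in m; the calibration is good to about 2 mm. A picture is of the moment at which its call begins. There is no depth.
- arm.finish_job(): hands the job in; it is judged then, once.
The state is a dict: "clock": time; "joints": joint angles; "joint_vel": joint speeds; "tau": joint torques, N m; "tool_pos": TCP position; "tool_rot": TCP orientation; "ft_force": force on the tool from outside, world axes, zero at the start; "wrist_torque": the same for the moment, N m; "width": opening from 0.0 (shut) to 1.0 (fully open); "grasp_force": force on a finger pad.
Only numpy, scipy, OpenCV 4.12 (cv2) and the standard library are available. Lean on these libraries where they do the work, as an engineer would, in place of code of your own. Each camera call takes 0.05 s, during which the arm holds its last target. There are 200 camera calls.

## Task

The grey release box on the desk has five alike flush plates in its top; four are blanks and one is the concealed catch of the cover behind them. Feel over the plates with a fingertip for the one that gives, press it in so that the cover springs wide open, then push the black plunger underneath fully down, where it stays. Leave everything that stands around the box where it is.

Things in the scene. Friction and masses are not known exactly. Their poses are not given: they have to be found in the camera images.
- box: grey metal release box fixed to the desk, 160 (x) x 260 (y) x 60 mm (z). Origin: centre of its underside; x points away from the robot, y to the left along its length, z up. Flat top panel at z = 60 mm: near the robot a row of five plates, behind it a cover flush with the panel from x = -30 to 67 mm, which closes a well 98 (x) x 224 (y) mm with its floor at z = 30 mm
- plate_row (a point): middle of the plate row: box x = -52, y = 0, z = 60 mm (panel height), axes as the box. Five openings, each 38 (x) x 42 (y) mm, centred at y = -96, -48, 0, 48, 96 mm from here, 6 mm bars between. In each an alike flat grey plate, its face 1.5 mm below the panel. Four are rigid blanks; one, different every time, is the catch
- catch (a joint): how far the catch plate is pressed down, in m: 0 at rest, 0.005 fully in. It slides straight down against a spring (1.5 N to start, 4 N fully in) and comes back when let go; the cover is released at about 0.003. Its place in the row is not given
- cover (a joint): opening of the cover, in rad: 0 shut and latched, about 2.2 fully open. Flat grey cover, 95 (x) x 222 (y) x 4 mm, hinged along its far edge at box x = 67, z = 58 mm; once released its spring swings it up and back, away from the robot, within 1 s, and it stays open. It only pauses if something stands in its way
- plunger_top (a point): centre of the top of the black mushroom-shaped plunger, 33 mm across, on the floor of the well under the cover; at rest 9 mm below the top panel (box z = 51 mm). Its place along the well (box x = 18 mm, y from -60 to 60 mm) changes every time
- plunger (a joint): how far the plunger is pushed straight down, in m: 0 up, 0.007 fully down. It resists with about 4 N of friction and stays where it is left
- coin_roll_a: paper-wrapped coin roll standing on end near the box's left end, 26 mm across, 52 mm high; origin at the centre of its underside; loose, to be left alone
- coin_roll_b: a second such coin roll, standing near the first; loose, to be left alone
- date_stamp: hand stamp standing near the box's right end, 30 x 46 x 74 mm high; origin at the centre of its underside; loose, to be left alone
- stapler: stapler on the desk to the left, 151 x 30 x 49 mm; origin at the centre of its underside; loose, to be left alone
- masking_tape: roll of masking tape lying flat to the right, 100 mm across, 25 mm high; origin at the centre of its underside; loose, to be left alone

How it is judged:
By the outcome, as a careful person would: the job done as asked, in the order asked, and still so for the second after the job is handed in, with the robot touching nothing.
It also fails if it takes over 54 s, if anything falls off the work surface, if the arm or the gripper's body presses on something with over 40 N, if the wrist force passes 120 N, or if a joint passes its speed limit or range.

## Working session

There is one attempt and no reset: what is moved stays moved. The work goes in short steps, Python scripts to look and compute and a tool call to move; the robot and the scene stay as the last step left them, time stands still between calls to the robot, and variables do not carry over. Pictures are saved under pics/ and viewed, at most 10 in all, crops included, and the job is handed in when it is done.

Besides the shell and the picture viewer there is one more tool, called as a command line: name --argument value ..., lists and objects as JSON in quotes. jog_arm: Moves the arm, as the interface text tells. Its arguments: {"type":"object","properties":{"rows":{"type":"array","items":{"type":"array"}},"newtons":{"type":"number"}},"required":["rows"]}

```bash
mkdir -p pics; cat > h.py <<'E'
import numpy as np, cv2
from station import arm
def snap(name,fn):
    s=arm.snapshot(name); cv2.imwrite('pics/'+fn,s['color']); return s
def ray(s,u,v,z):
    d=np.array(s['rotation'])@np.array([(u-s['cx'])/s['fx'],(v-s['cy'])/s['fy'],1]); p=np.array(s['position'])
    return p+d*(z-p[2])/d[2]
def proj(s,P):
    c=np.array(s['rotation']).T@(np.array(P)-s['position']); return np.array([s['fx']*c[0]/c[2]+s['cx'],s['fy']*c[1]/c[2]+s['cy']])
E
python3 - <<'E'
from h import *
import pickle
for n in ('top','scene'):
    s=snap(n,n+'1.png'); pickle.dump(s,open(n+'1.pkl','wb')); print(n,s['position'],s['fx'])
st=arm.get_state(); print({k:np.round(v,3) for k,v in st.items()})
E
```

```text
top [ 0.36475346 -0.01824047  1.42557705] 431.5556047251118
scene [-0.1469114   0.60011108  0.73972749] 409.67309798028316
{'clock': np.float64(0.1), 'joints': array([-1.341,  0.354,  1.634, -0.   ,  1.155, -0.002]), 'joint_vel': array([-0.001,  0.   , -0.001,  0.   ,  0.003, -0.   ]), 'tau': array([-0.0000e+00, -6.0636e+01, -3.4282e+01, -0.0000e+00,  4.0000e-03,
        0.0000e+00]), 'tool_pos': array([ 0.143, -0.608,  0.232]), 'tool_rot': array([ 0.993,  0.116, -0.   , -0.001]), 'ft_force': array([ 0.14 ,  0.579, -0.032]), 'wrist_torque': array([ 0.001,  0.017, -0.029]), 'grasp_force': np.float64(0.0), 'width': np.float64(1.0)}
```

View pics/top1.png

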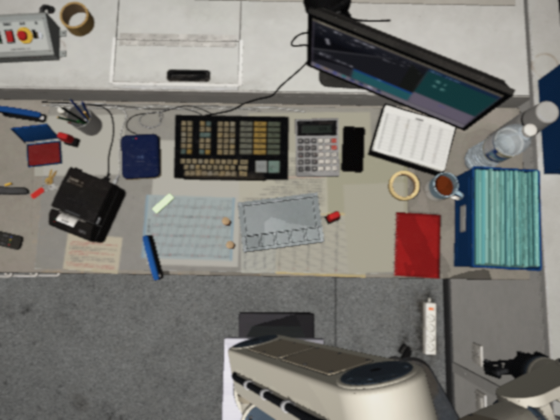

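View pics/scene1.png

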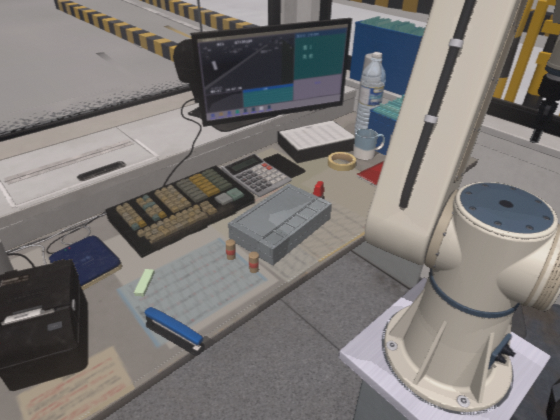

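```bash
python3 - <<'E'
import cv2,numpy as np
a=cv2.imread('pics/top1.png')[180:265,215:355]; b=cv2.imread('pics/scene1.png')[170:280,210:350]
a=cv2.resize(a,None,fx=5,fy=5,interpolation=cv2.INTER_CUBIC); b=cv2.resize(b,None,fx=5,fy=5,interpolation=cv2.INTER_CUBIC)
cv2.imwrite('pics/a.png',a);cv2.imwrite('pics/b.png',b)
E
```

```text
(no output)
```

View pics/a.png

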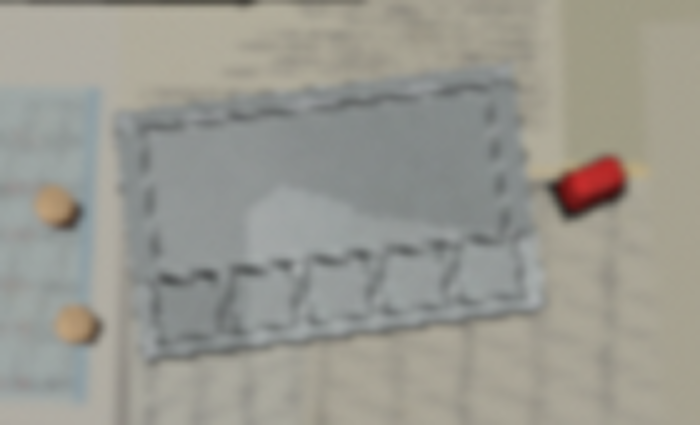

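View pics/b.png

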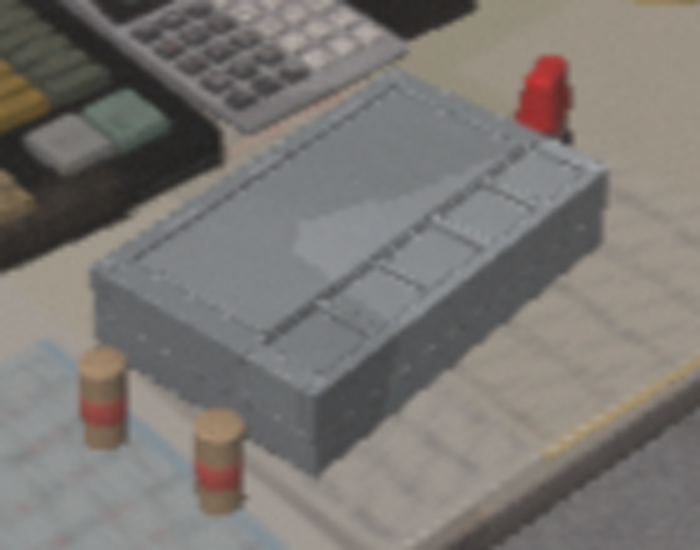

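```bash
cat > fit.py <<'E'
from h import *
import pickle
from scipy.optimize import least_squares
T=pickle.load(open('top1.pkl','rb'));S=pickle.load(open('scene1.pkl','rb'))
c=lambda p,o:(np.array(p)+.5)/5-.5+np.array(o)
to,so=(215,180),(210,170)
obs=[(T,(115,115),to,(80,130,60)),(T,(515,70),to,(80,-130,60)),
(T,(140,128),to,(67,112,60)),(T,(500,84),to,(67,-112,60)),
(T,(228,338),to,(-71,72,60)),(T,(522,302),to,(-71,-117,60)),(T,(160,280),to,(-33,117,60)),(T,(520,238),to,(-33,-117,60)),
(S,(92,270),so,(80,130,60)),(S,(316,390),so,(-80,130,60)),(S,(607,172),so,(-80,-130,60)),(S,(395,72),so,(80,-130,60)),(S,(316,474),so,(-80,130,0)),(S,(97,335),so,(80,130,0))]
def W(q,P):
    P=np.array(P)/1000;C,s=np.cos(q[2]),np.sin(q[2]);return np.array([q[0]+C*P[0]-s*P[1],q[1]+s*P[0]+C*P[1],P[2]])
def r(q): return np.concatenate([proj(i,W(q,P))-c(p,o) for i,p,o,P in obs])
if __name__=='__main__':
    f=least_squares(r,[.6,0,.1],loss='soft_l1'); print(f.x,np.round(f.fun.reshape(-1,2),1).tolist())
    for s_,g in((T,range(8)),(S,range(8,14))):
        f2=least_squares(lambda q:r(q).reshape(-1,2)[list(g)].ravel(),[.6,0,.1]);print(f2.x)
    for n,i,p,o,z in(('coinA',T,(57,203),to,.052),('coinB',T,(78,323),to,.052),('stamp',T,(598,180),to,.074)): print(n,ray(i,*c(p,o),z))
    for y in(96,48,0,-48,-96): print(y,W(f.x,(-52,y,58.5)))
E
python3 fit.py
```

```text
Traceback (most recent call last):
  File "fit.py", line 15, in <module>
    f=least_squares(r,[.6,0,.1],loss='soft_l1'); print(f.x,np.round(f.fun.reshape(-1,2),1).tolist())
  File "fit.py", line 13, in r
    def r(q): return np.concatenate([proj(i,W(q,P))-c(p,o) for i,p,o,P in obs])
                                     ~~~~^^^^^^^^^^
  File "h.py", line 9, in proj
    c=np.array(s['rotation']).T@(np.array(P)-s['position']); return np.array([s['fx']*c[0]/c[2]+s['cx'],s['fy']*c[1]/c[2]+s['cy']])
      ~~~~~~~~~~~~~~~~~~~~~~~~~^^~~~~~~~~~~~~~~~~~~~~~~~~~~
ValueError: matmul: Input operand 1 has a mismatch in its core dimension 0, with gufunc signature (n?,k),(k,m?)->(n?,m?) (size 3 is different from 4)
```

```bash
sed -i "s/^import numpy.*/&\nfrom scipy.spatial.transform import Rotation as Ro/; s/np.array(s\['rotation'\])/Ro.from_quat(s['rotation']).as_matrix()/" h.py; python3 fit.py
```

```text
[ 0.52069942 -0.01514269  0.13665494] [[-0.1, -0.6], [0.3, -1.2], [0.9, 0.1], [-1.7, 0.6], [0.7, -0.5], [1.1, -0.5], [-1.2, 0.9], [-0.1, 0.4], [-0.5, -1.4], [-0.2, 1.0], [1.3, -1.4], [0.5, -1.4], [-0.3, 1.8], [-0.1, 2.7]]
[ 0.52039181 -0.01513376  0.13162469]
[ 0.52227546 -0.01616918  0.13736329]
coinA [0.52395418 0.16031039 0.052     ]
coinB [0.44738428 0.14447981 0.052     ]
stamp [ 0.54143363 -0.18366975  0.074     ]
96 [0.45610613 0.07287837 0.0585    ]
48 [0.46264517 0.02532586 0.0585    ]
0 [ 0.46918421 -0.02222665  0.0585    ]
-48 [ 0.47572325 -0.06977915  0.0585    ]
-96 [ 0.48226229 -0.11733166  0.0585    ]
```

```bash
cat > go.py <<'E'
from h import *
import sys
q=(.5208,-.0153,.1355)
def shift(bx,by,tipz):  # mm box
    st=arm.get_state(); R=Ro.from_quat(st['tool_rot'])
    C,s=np.cos(q[2]),np.sin(q[2]); x,y=bx/1e3,by/1e3
    P=np.array([q[0]+C*x-s*y,q[1]+s*x+C*y,tipz/1e3+.025])
    G=Ro.from_euler('z',q[2])*Ro.from_euler('x',np.pi)
    print('t',st['clock'],'shift',np.round(R.inv().apply(P-st['tool_pos']),4),'turn',np.round((R.inv()*G).as_rotvec(),4),'joints',st['joints'].round(2),'F',np.round(st['ft_force'],2),'w',st['width'])
shift(*map(float,sys.argv[1:]))
E
python3 go.py -54 -96 90
```

```text
t 0.1 shift [ 0.4404 -0.3995  0.1176] turn [-0.0013  0.0001  0.0963] joints [-1.34  0.35  1.63 -0.    1.16 -0.  ] F [ 0.14  0.58 -0.03] w 1.0002828233517096
```

jog_arm --rows '[[[0.1,-0.1,0],[0,0,0.096],1],[[0.2,-0.2,0],[0,0,0.096],1],[[0.3,-0.3,0],[0,0,0.096],1],[[0.44,-0.4,0],[0,0,0.096],1],[[0.44,-0.4,0],[0,0,0.096],1],[[0.44,-0.4,0],[0,0,0.096],1],[[0.44,-0.4,0],[0,0,0.096],1],[[0.44,-0.4,0],[0,0,0.096],1],[[0.44,-0.4,0],[0,0,0.096],1],[[0.44,-0.4,0],[0,0,0.096],1],[[0.44,-0.4,0],[0,0,0.096],1],[[0.44,-0.4,0.03],[0,0,0.096],1],[[0.44,-0.4,0.06],[0,0,0.096],1],[[0.44,-0.4,0.08],[0,0,0.096],1],[[0.44,-0.4,0.1],[0,0,0.096],1],[[0.44,-0.4,0.11],[0,0,0.096],1],[[0.44,-0.4,0.118],[0,0,0.096],1],[[0.44,-0.4,0.118],[0,0,0.096],1],[[0.44,-0.4,0.118],[0,0,0.096],1]]' --newtons 40

```text
clock: 2.0
tool_pos: [0.4803, -0.1181, 0.1153]
tool_rot: [0.998, 0.068, 0.0, 0.0]
ft_force: [-0.1, 0.7, -0.2]
width: 0.0
grasp_force: 0.0
```

```bash
python3 go.py -54 -96 64; python3 - <<'E'
from h import *
for n,(u0,u1,v0,v1) in {'scene':(230,370,100,250)}.items():
    s=snap(n,'x.png'); cv2.imwrite('pics/near_'+n+'.png',cv2.resize(s['color'][v0:v1,u0:u1],None,fx=4,fy=4,interpolation=cv2.INTER_CUBIC))
E
```

```text
t 2.0 shift [ 0.     -0.0004  0.0263] turn [ 0.0002 -0.0007  0.    ] joints [-0.24  0.31  2.01  0.    0.82  1.19] F [-0.11  0.69 -0.19] w 0.0003208024465062664
```

View pics/near_scene.png

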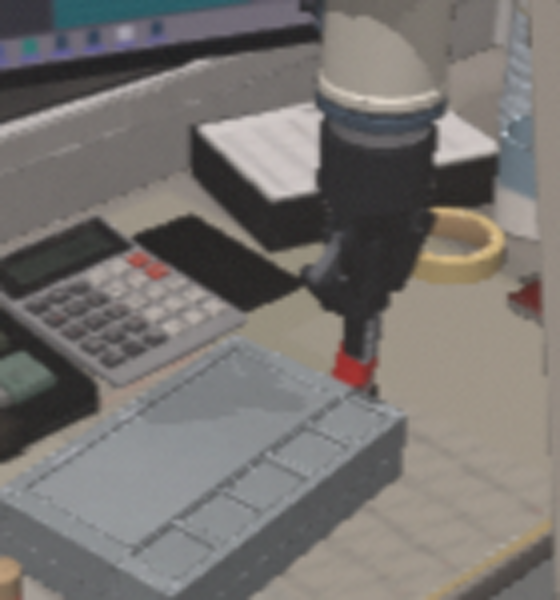

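The tool hangs over the rightmost plate (fingertip about crop (365,395)), clear of the stamp behind it. Feeling down.

jog_arm --rows '[[[0,0,0.012],[0,0,0],1],[[0,0,0.022],[0,0,0],1],[[0,0,0.028],[0,0,0],1],[[0,0,0.03],[0,0,0],1],[[0,0,0.031],[0,0,0],1],[[0,0,0.032],[0,0,0],1],[[0,0,0.033],[0,0,0],1],[[0,0,0.033],[0,0,0],1],[[0,0,0.033],[0,0,0],1]]'

```text
clock: 2.95
tool_pos: [0.48, -0.1179, 0.0819]
tool_rot: [0.998, 0.068, 0.0, 0.0]
ft_force: [0.3, 0.1, 0.2]
width: 0.002
grasp_force: 0.0
```

jog_arm --rows '[[[0,0,0.001],[0,0,0],1],[[0,0,0.001],[0,0,0],1],[[0,0,0.001],[0,0,0],1]]'

```text
clock: 3.25
tool_pos: [0.4799, -0.1179, 0.0808]
tool_rot: [0.998, 0.068, 0.0, -0.0]
ft_force: [0.8, -0.1, 0.3]
width: -0.0
grasp_force: 0.0
```

jog_arm --rows '[[[0,0,0.001],[0,0,0],1],[[0,0,0.001],[0,0,0],1],[[0,0,0.001],[0,0,0],1]]'

```text
clock: 3.55
tool_pos: [0.4799, -0.1179, 0.0797]
tool_rot: [0.998, 0.068, -0.0, -0.0]
ft_force: [-0.1, -0.6, -0.3]
width: -0.003
grasp_force: 0.0
```

jog_arm --rows '[[[0,0,0.001],[0,0,0],1],[[0,0,0.002],[0,0,0],1],[[0,0,0.002],[0,0,0],1]]'

```text
clock: 3.85
tool_pos: [0.4798, -0.1179, 0.0776]
tool_rot: [0.998, 0.068, -0.0, -0.0]
ft_force: [-0.5, 0.1, 0.3]
width: 0.005
grasp_force: 0.0
```

```bash
python3 - <<'E'
from h import *
s=snap('scene','x2.png'); a=s['color'][150:250,250:350]
t=arm.snapshot('top'); b=t['color'][170:270,240:340]
k=dict(fx=4,fy=4,interpolation=cv2.INTER_CUBIC)
cv2.imwrite('pics/n2.png',np.hstack([cv2.resize(a,None,**k),cv2.resize(b,None,**k)]))
E
```

```text
(no output)
```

View pics/n2.png

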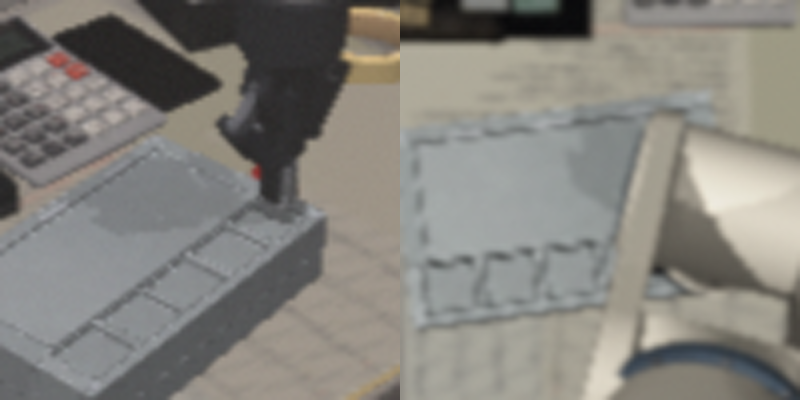

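Left crop: the fingertip (about (283,210)) is just over the right plate, still not touching; I go on down slowly.

jog_arm --rows '[[[0,0,0.001],[0,0,0],1],[[0,0,0.002],[0,0,0],1],[[0,0,0.002],[0,0,0],1]]'

```text
clock: 4.25
tool_pos: [0.4798, -0.1179, 0.0756]
tool_rot: [0.998, 0.068, -0.0, -0.0]
ft_force: [0.5, -0.3, 0.3]
width: -0.005
grasp_force: 0.0
```

jog_arm --rows '[[[0,0,0.001],[0,0,0],1],[[0,0,0.002],[0,0,0],1],[[0,0,0.002],[0,0,0],1]]'

```text
clock: 4.55
tool_pos: [0.4798, -0.1179, 0.0736]
tool_rot: [0.998, 0.068, -0.0, -0.0]
ft_force: [-0.7, -0.7, -0.6]
width: -0.001
grasp_force: 0.0
```

jog_arm --rows '[[[0,0,0.001],[0,0,0],1],[[0,0,0.002],[0,0,0],1],[[0,0,0.002],[0,0,0],1]]'

```text
clock: 4.85
tool_pos: [0.4799, -0.1179, 0.0716]
tool_rot: [0.998, 0.068, -0.0, -0.0]
ft_force: [-0.0, 0.2, -0.0]
width: 0.004
grasp_force: 0.0
```

```bash
python3 - <<'E'
from h import *
s=snap('scene','x3.png'); a=s['color'][180:230,295:355]
st=arm.get_state(); R=Ro.from_quat(st['tool_rot'])
b=cv2.resize(a,None,fx=12,fy=12,interpolation=cv2.INTER_CUBIC)
for d in (0,.006,.012,.025):
    p=proj(s,np.array(st['tool_pos'])+R.apply([0,0,d])); u=((p-[295,180]+.5)*12).astype(int); print(d,p,u); cv2.circle(b,tuple(map(int,u)),4,(0,0,255),-1)
cv2.imwrite('pics/n3.png',b)
E
```

```text
0 [318.41794989 201.00860431] [287 258]
0.006 [318.27674102 202.73548614] [285 278]
0.012 [318.13638486 204.45194006] [283 299]
0.025 [317.83516851 208.13559714] [280 343]
```

View pics/n3.png

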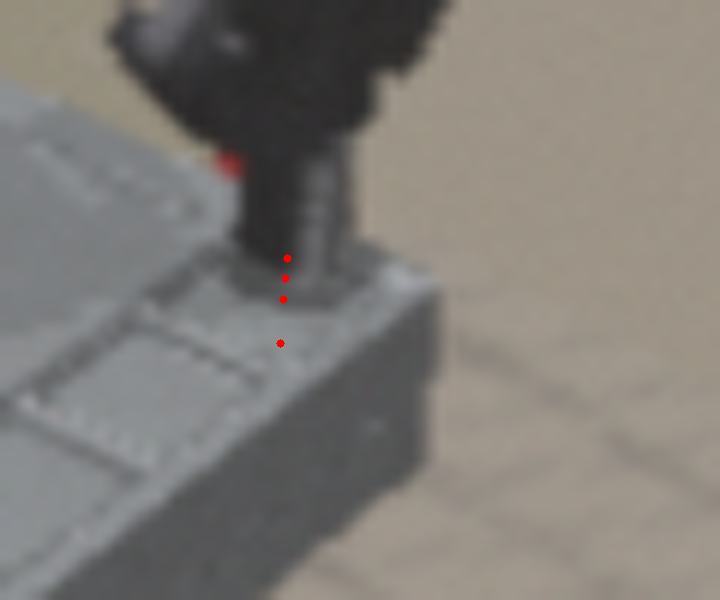

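The fingertip really ends about 12 mm ahead of the TCP (crop (290,288)), so it is now just above the plate, well inside its outline.

jog_arm --rows '[[[0,0,0.001],[0,0,0],1],[[0,0,0.002],[0,0,0],1],[[0,0,0.002],[0,0,0],1]]'

```text
clock: 5.2
tool_pos: [0.4798, -0.1179, 0.0696]
tool_rot: [0.998, 0.068, -0.0, -0.0]
ft_force: [0.5, 0.3, -0.3]
width: 0.001
grasp_force: 0.0
```

jog_arm --rows '[[[0,0,0.001],[0,0,0],1],[[0,0,0.001],[0,0,0],1],[[0,0,0.001],[0,0,0],1]]'

```text
clock: 5.5
tool_pos: [0.4799, -0.1179, 0.0687]
tool_rot: [0.998, 0.068, -0.0, -0.0]
ft_force: [0.0, 0.5, 0.5]
width: 0.003
grasp_force: 0.0
```

jog_arm --rows '[[[0,0,0.001],[0,0,0],1],[[0,0,0.001],[0,0,0],1],[[0,0,0.001],[0,0,0],1]]'

```text
clock: 5.8
tool_pos: [0.4799, -0.1179, 0.0677]
tool_rot: [0.998, 0.068, -0.0, -0.0]
ft_force: [-0.5, -0.7, -0.7]
width: -0.003
grasp_force: 0.0
```

jog_arm --rows '[[[0,0,0.001],[0,0,0],1],[[0,0,0.001],[0,0,0],1],[[0,0,0.001],[0,0,0],1]]'

```text
clock: 6.1
tool_pos: [0.4799, -0.1179, 0.0668]
tool_rot: [0.998, 0.068, -0.0, -0.0]
ft_force: [0.2, -0.7, 0.6]
width: 0.003
grasp_force: 0.0
```

jog_arm --rows '[[[0,0,0.001],[0,0,0],1],[[0,0,0.001],[0,0,0],1],[[0,0,0.001],[0,0,0],1]]'

```text
clock: 6.4
tool_pos: [0.4799, -0.1179, 0.0658]
tool_rot: [0.998, 0.068, -0.0, -0.0]
ft_force: [0.4, 0.1, 0.0]
width: 0.001
grasp_force: 0.0
```

jog_arm --rows '[[[0,0,0.001],[0,0,0],1],[[0,0,0.001],[0,0,0],1],[[0,0,0.001],[0,0,0],1]]'

```text
clock: 6.7
tool_pos: [0.4799, -0.1179, 0.0647]
tool_rot: [0.998, 0.068, -0.0, -0.0]
ft_force: [-0.8, -0.2, -0.2]
width: 0.002
grasp_force: 0.0
```

```bash
python3 - <<'E'
from h import *
s=snap('scene','x4.png'); a=s['color'][170:230,285:355]
st=arm.get_state(); R=Ro.from_quat(st['tool_rot']);print(st['ft_force'],st['tau'],st['joints'])
b=cv2.resize(a,None,fx=11,fy=10,interpolation=cv2.INTER_CUBIC)
cv2.imwrite('pics/n4.png',b)
E
```

```text
[-0.63389498 -0.15358531  0.03323847] [ 1.02158832e-03 -5.11167276e+01 -2.21517134e+01  2.74261383e-04
  5.82931734e-04  1.20474766e-05] [-2.43939703e-01  3.91272317e-01  2.04097920e+00  2.75502200e-05
  7.09278133e-01  1.19102970e+00]
```

View pics/n4.png

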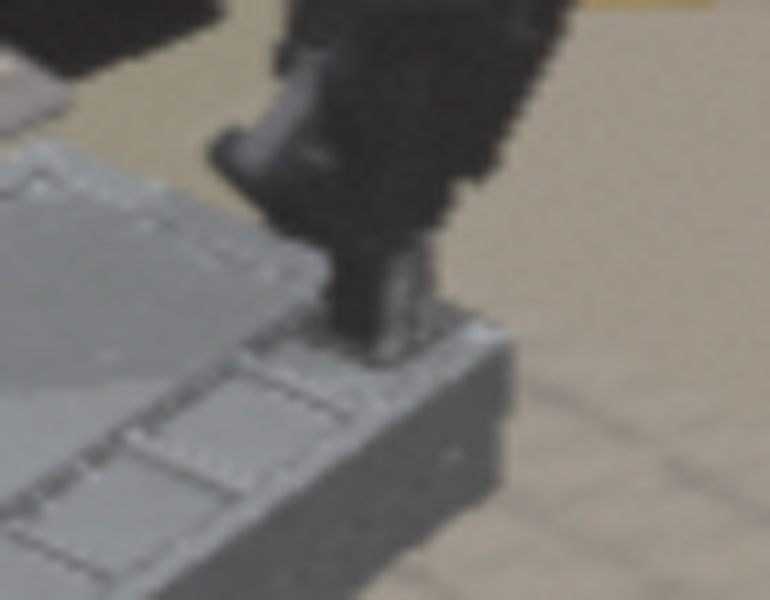

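The fingertip bottom (crop (380,350)) sits nearly on the plate, roughly centred; contact is imminent.

jog_arm --rows '[[[0,0,0.001],[0,0,0],1],[[0,0,0.0015],[0,0,0],1],[[0,0,0.0015],[0,0,0],1]]'

```text
clock: 7.05
tool_pos: [0.4798, -0.1179, 0.0632]
tool_rot: [0.998, 0.068, -0.0, -0.0]
ft_force: [-1.0, 0.7, 0.3]
width: 0.002
grasp_force: 0.0
```

jog_arm --rows '[[[0,0,0.001],[0,0,0],1],[[0,0,0.0015],[0,0,0],1],[[0,0,0.0015],[0,0,0],1]]'

```text
clock: 7.35
tool_pos: [0.4798, -0.1179, 0.0617]
tool_rot: [0.998, 0.068, -0.0, -0.0]
ft_force: [0.4, -0.0, 0.3]
width: -0.001
grasp_force: 0.0
```

jog_arm --rows '[[[0,0,0.001],[0,0,0],1],[[0,0,0.002],[0,0,0],1],[[0,0,0.002],[0,0,0],1]]'

```text
clock: 7.65
tool_pos: [0.48, -0.1179, 0.0598]
tool_rot: [0.998, 0.068, 0.0, 0.0]
ft_force: [0.5, -0.5, -0.2]
width: 0.002
grasp_force: 0.3
```

```bash
python3 - <<'E'
from h import *
s=snap('scene','x5.png')
k=dict(fx=8,fy=8,interpolation=cv2.INTER_CUBIC)
ims=[]
for f in('x2','x3','x4','x5'):
    ims.append(cv2.resize(cv2.imread(f'pics/{f}.png')[175:212,300:349],None,**k))
cv2.imwrite('pics/n5.png',np.vstack([np.hstack(ims[:2]),np.hstack(ims[2:])]))
st=arm.get_state(); print(st['tool_pos'],st['ft_force'],st['tau'][:3],st['grasp_force'])
from fit import W
q=(.5208,-.0153,.1355)
for P in((-33,-75,58.5),(-71,-75,58.5),(-71,-117,58.5),(-33,-117,58.5),(-54,-96,58.5)):print(P,(proj(s,W(q,P))-[300,175]+.5)*8+[392,296])
E
```

```text
[ 0.47994777 -0.11792806  0.05976346] [-0.36119734 -0.74857439  0.70038771] [-8.34736657e-04 -5.10444653e+01 -2.15689552e+01] 0.2969005610793829
(-33, -75, 58.5) [456.96792013 541.16851093]
(-71, -75, 58.5) [543.67413246 583.2628503 ]
(-71, -117, 58.5) [613.00708365 530.57793546]
(-33, -117, 58.5) [527.04501495 490.28064738]
(-54, -96, 58.5) [539.74410697 538.02824416]
```

View pics/n5.png

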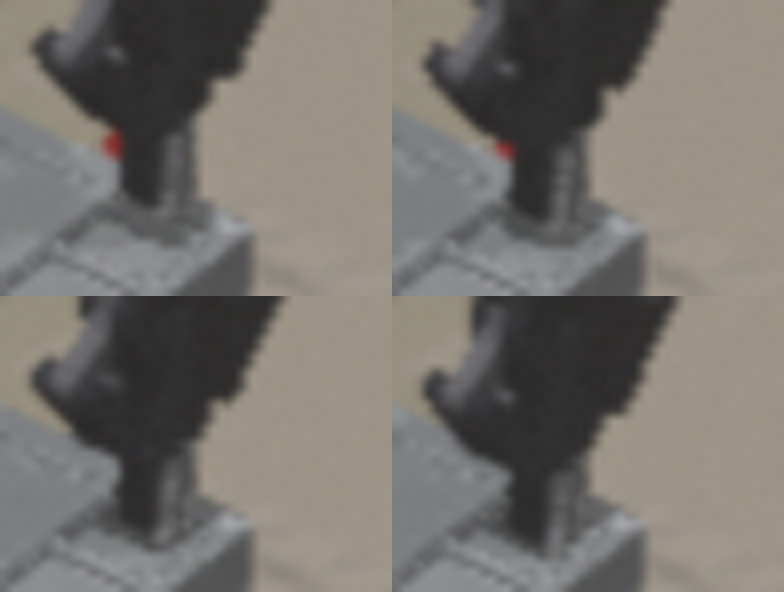

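The tip (bottom-right panel, lowest at (548,560)) is still descending freely toward the plate centre (predicted (540,538)); no contact yet. Continue feeling.

jog_arm --rows '[[[0,0,0.001],[0,0,0],1],[[0,0,0.0015],[0,0,0],1],[[0,0,0.0015],[0,0,0],1]]'

```text
clock: 8.0
tool_pos: [0.48, -0.1179, 0.0583]
tool_rot: [0.998, 0.068, 0.0, 0.0]
ft_force: [-1.1, 0.2, 2.7]
width: 0.0
grasp_force: 1.2
```

jog_arm --rows '[[[0,0,0.001],[0,0,0],1],[[0,0,0.001],[0,0,0],1],[[0,0,0.001],[0,0,0],1]]'

```text
clock: 8.3
tool_pos: [0.48, -0.1179, 0.0573]
tool_rot: [0.998, 0.068, 0.0, 0.0]
ft_force: [0.5, 0.3, 2.4]
width: -0.001
grasp_force: 1.4
```

jog_arm --rows '[[[0,0,0.001],[0,0,0],1],[[0,0,0.0015],[0,0,0],1],[[0,0,0.0015],[0,0,0],1]]'

```text
clock: 8.6
tool_pos: [0.48, -0.1179, 0.0558]
tool_rot: [0.998, 0.068, 0.0, 0.0]
ft_force: [0.1, 0.3, 3.1]
width: -0.0
grasp_force: 1.7
```

```bash
python3 - <<'E'
from h import *
s=snap('scene','x6.png')
o=cv2.imread('pics/x5.png'); d=cv2.absdiff(o,s['color']).max(2)>25
print(d.sum(), [ (c.min(),c.max()) for c in np.nonzero(d)] if d.any() else '')
E
```

```text
4464 [(np.int64(0), np.int64(274)), (np.int64(219), np.int64(489))]
```

jog_arm --rows '[[[0,0,0],[0,0,0],1],[[0,0,0],[0,0,0],1],[[0,0,0],[0,0,0],1],[[0,0,0],[0,0,0],1],[[0,0,0],[0,0,0],1],[[0,0,0],[0,0,0],1],[[0,0,0],[0,0,0],1],[[0,0,0],[0,0,0],1],[[-0.002,0,-0.02],[0,0,0],1],[[-0.02,0,-0.05],[0,0,0],1],[[-0.02,0,-0.08],[0,0,0],1],[[-0.02,0,-0.08],[0,0,0],1]]'

```text
clock: 9.85
tool_pos: [0.4618, -0.1212, 0.1388]
tool_rot: [0.998, 0.068, 0.002, 0.001]
ft_force: [1.0, 0.4, 0.3]
width: -0.0
grasp_force: 0.0
```

```bash
python3 - <<'E'
from h import *
s=snap('scene','x7.png'); t=snap('top','t7.png')
k=dict(fx=4,fy=4,interpolation=cv2.INTER_CUBIC)
cv2.imwrite('pics/n7.png',np.hstack([cv2.resize(s['color'][130:270,210:310],None,**k),cv2.resize(t['color'][140:280,235:335],None,**k)]))
E
```

```text
(no output)
```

View pics/n7.png

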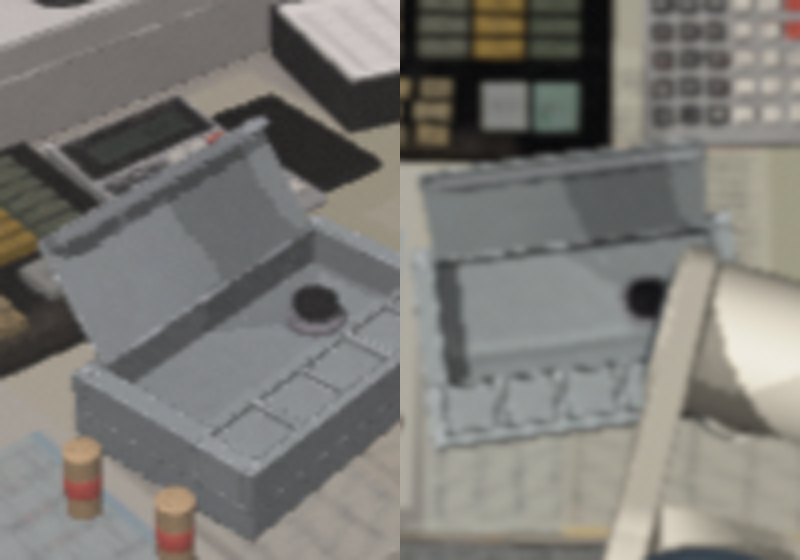

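```bash
python3 - <<'E'
from h import *
s=arm.snapshot('scene');t=arm.snapshot('top')
q=(.5208,-.0153,.1355)
for i,u,v in((s,288.4,204.8),(t,296,213.8)):
    p=ray(i,u,v,.051); d=p[:2]-q[:2]; C,S=np.cos(q[2]),np.sin(q[2]); print(p,'box',C*d[0]+S*d[1],-S*d[0]+C*d[1])
E
python3 go.py 18 -40 114
```

```text
[ 0.54277783 -0.06111028  0.051     ] box 0.015588059991274203 -0.048359267168274496
[ 0.54832301 -0.06362389  0.051     ] box 0.02074286566049223 -0.05159891282446671
t 10.05 shift [ 0.0929 -0.0558 -0.0042] turn [-0.0005  0.0013  0.0004] joints [-0.26  0.25  2.04  0.    0.86  1.18] F [0.25 0.4  0.01] w 0.0012551732219670154
```

The cover is wide open; the plunger is at scene crop (315,300), top crop (645,297) → box (18, -50) mm, agreeing with the given x.

jog_arm --rows '[[[0.04,-0.02,0],[0,0,0],1],[[0.08,-0.04,0],[0,0,0],1],[[0.093,-0.046,0],[0,0,0],1],[[0.093,-0.046,0],[0,0,0],1],[[0.093,-0.046,0.03],[0,0,0],1],[[0.093,-0.046,0.055],[0,0,0],1],[[0.093,-0.046,0.07],[0,0,0],1],[[0.093,-0.046,0.078],[0,0,0],1],[[0.093,-0.046,0.082],[0,0,0],1],[[0.093,-0.046,0.082],[0,0,0],1],[[0.093,-0.046,0.082],[0,0,0],1]]'

```text
clock: 11.15
tool_pos: [0.5463, -0.0627, 0.0544]
tool_rot: [0.998, 0.068, 0.0, 0.0]
ft_force: [-0.1, 0.1, -0.5]
width: -0.002
grasp_force: 0.0
```

```bash
python3 go.py 18 -50 20
```

```text
t 11.15 shift [-0.0008 -0.0004  0.0094] turn [ 0.0002 -0.0008  0.0001] joints [-0.12  0.47  1.93 -0.    0.74  1.32] F [-0.13  0.11 -0.54] w -0.0021265939990154923
```

Position is right; press down slowly.

jog_arm --rows '[[[0,0,0.001],[0,0,0],1],[[0,0,0.002],[0,0,0],1],[[0,0,0.003],[0,0,0],1],[[0,0,0.004],[0,0,0],1],[[0,0,0.005],[0,0,0],1],[[0,0,0.006],[0,0,0],1],[[0,0,0.006],[0,0,0],1]]'

```text
clock: 11.85
tool_pos: [0.5464, -0.0625, 0.0478]
tool_rot: [0.998, 0.068, 0.0, 0.0]
ft_force: [1.3, 0.0, 2.7]
width: -0.004
grasp_force: 1.3
```

jog_arm --rows '[[[0,0,0.001],[0,0,0],1],[[0,0,0.002],[0,0,0],1],[[0,0,0.003],[0,0,0],1],[[0,0,0.003],[0,0,0],1]]'

```text
clock: 12.25
tool_pos: [0.5465, -0.0625, 0.0452]
tool_rot: [0.998, 0.068, 0.0, 0.0]
ft_force: [0.5, -0.9, 8.5]
width: -0.001
grasp_force: 4.3
```

jog_arm --rows '[[[0,0,0.0005],[0,0,0],1],[[0,0,0.001],[0,0,0],1],[[0,0,0.001],[0,0,0],1],[[0,0,0.001],[0,0,0],1]]'

```text
clock: 12.65
tool_pos: [0.5465, -0.0625, 0.0451]
tool_rot: [0.998, 0.068, 0.001, 0.0]
ft_force: [-1.9, -0.2, 19.4]
width: -0.002
grasp_force: 9.8
```

Hard stop reached (19 N, no further travel). Retreat and check numerically.

jog_arm --rows '[[[0,0,-0.02],[0,0,0],1],[[0,0,-0.05],[0,0,0],1],[[0,0,-0.09],[0,0,0],1],[[-0.05,0.03,-0.1],[0,0,0],1],[[-0.09,0.046,-0.1],[0,0,0],1],[[-0.1,0.046,-0.1],[0,0,0],1],[[-0.1,0.046,-0.1],[0,0,0],1]]'

```text
clock: 13.35
tool_pos: [0.4507, -0.1218, 0.1434]
tool_rot: [0.998, 0.067, -0.001, -0.0]
ft_force: [0.8, -0.1, 0.0]
width: 0.003
grasp_force: 0.0
```

```bash
python3 - <<'E'
from h import *
s=snap('scene','x9.png')
for f in('x7','x9'):
    g=cv2.imread(f'pics/{f}.png').max(2); m=g[195:216,278:302]<60; v,u=np.nonzero(m); print(f,m.sum(),u.mean()+278,v.mean()+195)
# whole-cover / surroundings change between the two pictures
d=cv2.absdiff(cv2.imread('pics/x7.png'),s['color']).max(2)>40
print('left part changes',d[:,:270].sum())
q=(.5208,-.0153,.1355);from fit import W
print(proj(s,W(q,(18,-50,51))),proj(s,W(q,(18,-50,44))))
# loose things: first picture vs now
d=cv2.absdiff(cv2.imread('pics/scene1.png'),s['color']).max(2)>60
print('coins',d[235:275,222:262].sum(),'stapler',d[300:360,140:210].sum(),'stamp',d[178:200,312:326].sum(),'tape',d[150:170,325:358].sum())
E
```

```text
x7 66 288.5 205.5
x9 60 288.3833333333333 207.08333333333334
left part changes 0
[288.11493903 204.22594975] [288.05814233 206.19207991]
coins 0 stapler 0 stamp 4 tape 298
```

```bash
python3 -c "
from station import arm
print(arm.finish_job())"
```

```text
the job is handed in; nothing more can be done
None
```

The rightmost plate (y = -96 mm) was the catch: pressing it sprang the cover wide open, I then pushed the plunger to its hard stop, and the job was handed in at about 13.4 s. The coin rolls and stapler show no change in the pictures; the stamp and tape were partly hidden by the arm, so I couldn't confirm those two that way, but the arm felt no contact with them.

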